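# Start the extraction, then the disc sander

### The job

Start up the disc sander with closed fingers: first press down the raised end of the rocker on the dust extractor's loose hand controller until it is fully over, then do the same with the mains rocker on the sander's switch station, and last press the flat start button in the middle of the station fully in for a moment and let it come back out. Keep to that order and do not press the wide domed stop button. Leave the controller lying where it is, lift nothing, and leave everything else on the bench alone.

Things in the scene. Friction and masses are not known exactly. Their poses are not given: they have to be found in the camera images.
- station: the disc sander's switch station: grey metal box fixed to the bench, 110 mm (x) x 250 mm (y) x 70 mm high; origin under its centre. In a row along y on its flat top: mains rocker (y = +80 mm), start button (y = 0), stop button (y = -80 mm). It may stand on either side, turned up to 0.35 rad; x roughly away from the robot
- controller: the dust extractor's hand controller: loose grey plastic box lying on the bench, 180 mm (x) x 80 mm (y) x 40 mm high, about 0.6 kg; origin under its centre. The extractor rocker is on its top, centred at x = +35 mm; a fixed black dial, 30 mm across and 12 mm high, at x = -55 mm. Turned up to 0.5 rad, x roughly away from the robot
- extractor_rocker (a joint): extractor rocker on the hand controller: black shallow-V paddle, two halves each 33 mm long (x of the controller), 36 mm wide; pivots at its middle, axis along y, 40 mm above the bench. 0 = off, +x half raised, -x half level; 0.36 rad = on, +x half level, at its stop. Starts at 0 to 0.05. Friction (about 3 N at the press point) keeps it where it is left; on counts from 0.30
- extractor_raised_end (a point): press point on the top face of the extractor rocker, 26 mm from the middle along the raised (+x) half, centred across the width; it moves with the rocker, starting about 62 mm above the bench and sinking about 8 mm as the rocker goes over to on
- mains_rocker (a joint): mains rocker on the switch station: black shallow-V paddle, two halves each 33 mm long (x of the station), 36 mm wide; pivots at its middle, axis along y, 70 mm above the bench. 0 = off, +x half raised, -x half level; 0.36 rad = on, +x half level, at its stop. Starts at 0 to 0.05. Friction (about 3 N at the press point) keeps it where it is left; on counts from 0.30
- mains_raised_end (a point): press point on the top face of the mains rocker, 26 mm from the middle along the raised (+x) half, centred across the width; it moves with the rocker, starting about 92 mm above the bench and sinking about 8 mm as the rocker goes over to on
- start_button (a joint): start button, the flat-topped black cylinder in the middle of the station, 30 mm across, standing 18 mm above the box. Value: metres pressed, 0 to 0.006 (stop). Springs back; fully down takes about 4 N; pressed in counts from 0.0045
- start_top (a point): centre of the flat top of the start button, 88 mm above the bench when out
- stop_button (a joint): stop button, the wider domed black mushroom, 44 mm across, standing 30 mm above the box at the station's y = -80 mm. Value: metres pressed, 0 to 0.006; springs back. Must not be pressed
- stop_top (a point): centre of the top of the stop mushroom, 100 mm above the bench when out
- discs: bystander, loose: stack of round sanding discs, 100 mm diameter, 15 mm high, lying flat; origin under its centre
- battery: bystander, loose: tool battery pack, 110 x 68 mm and 63 mm high; origin under its centre, x along its length
- chisel: bystander, loose: wooden-handled hand tool lying flat, 220 mm long; x along it from handle to tip
- bowl: bystander, loose: small wooden bowl, 100 mm across, 45 mm high; origin under its centre
- glue: bystander, loose: white glue bottle, 60 mm diameter, 160 mm high, standing; origin under its centre
- tape: bystander, loose: tape measure standing on edge, 65 x 34 mm and 60 mm high; origin under its centre
- brush: bystander, loose: bench brush lying flat, 220 mm long; x along it from handle to bristles
There are look-alikes about, which are no part of the job. Leave any blue or green look-alike of the controller alone.

How it is judged:
By the outcome, as a careful person would: the job done as asked, in the order asked, and still so for the second after the job is handed in, with the robot touching nothing.
It also fails if it takes over 48 s, if anything falls off the work surface, if the arm or the gripper's body presses on something with over 40 N, if the wrist force passes 120 N, or if a joint passes its speed limit or range.

### The arm

A 6-joint arm with a two-finger parallel gripper is mounted at the origin on the work surface. World frame = base frame: x ahead of the robot, y to its left, z up, the work surface at z = 0. Lengths are in mm, angles in rad, forces in N, time in s.
With the tool pointing down it reaches from about 300 to 875 mm from the base axis. Payload 6.4 kg.
Tool frame: the origin (TCP) lies on the centre line of the jaws, within the pads' length; the fingertips stand robot.finger_overhang ahead of it and the grasp point (between the pads) is the TCP (robot.finger_overhang is the distance from the TCP to the fingertips, in mm); z points along the fingers, y is the line along which they close (so a half turn about z gives the same grasp; the last joint's range is limited). The gripper opens to 88 mm and grips with 3 to 60 N. Pads are 18 mm wide; open, the fingers measure 123 mm over their backs; the gripper's body (75 mm by 187 mm) begins 45 mm behind the grasp point.
Start: joints at [1.091, 0.181, 1.607, -0, 1.354, -0.206], TCP at [155.463, 553.6, 257.714] pointing down, gripper open.
Joint ranges: [-2.99, 2.99], [-0.89, 2.07], [0.3, 2.58], [-1.14, 4.28], [0, 2.63], [-3.12, 3.12]. Speed limits (rad/s): [2.57, 2.57, 3.01, 3.14, 3.14, 3.14].

### API

Orientations are given as [roll, pitch, yaw] about the fixed x, y, z axes, in that order (R = Rz(yaw) Ry(pitch) Rx(roll)).
In Python, from bench import status, get_image, robot gives the robot as it stands.
- The arm moves only by the tool arm_command, never from a script. Its argument "steps" is a list of rows, each a list of 7 numbers: the shift along the tool's x, y, z in m, then the turn, a rotation vector about the tool's x, y, z in degrees, then the closure in counts, from 0 (fully open) to 255 (shut). A call has 1 to 8 rows; each row is the pose to reach, as a shift and turn from the pose commanded when the call began, along the tool's axes at that moment; what a row does not reach only later rows make up. A row lasts 1/8 s, in which the tool goes at most 62.5 mm and 10.7 degrees, less where a joint would pass 70% of its speed; a pose out of reach is approached as far as the arm can. A call with a gripper value outside its range is refused whole. The fingers move at their own pace and stop on an object; "force" is the grip in N (left out, the last holds). Time passes only in rows, so rows that repeat a pose let the fingers close. It gives the time, the measured TCP pose, the force, the opening and the grip force at its end, in the units of the state.
- status.sense(): the state, without advancing time (a new reading comes with each control period).
- get_image(name): name is "scene" or "top" or "wrist"; returns a dict with "img" (384x512x3 uint8, blue, green, red), "mtx" (3x3 intrinsics, pixels), "k1" (the pictures are not rectified: a ray, as slopes to the right and down, at radius r is drawn at 1 + k1 r^2 times it, then the intrinsics apply), "xyz" and "orientation" of the camera in the world; the wrist camera has in their place "T_tool_cam" (4x4, takes a point from camera to tool coordinates, whose origin is the TCP and whose axes are the flange's). Camera axes: x right, y down, z forward; pixel columns grow to the right and rows downward; lengths in mm; the calibration is good to about 2 mm. A picture is of the moment at which its call begins: read the wrist's pose just before it. There is no depth.
- robot.close_job(): hands the job in; it is judged then, once.
The state is a dict: "time": time; "qpos": joint angles; "dq": joint speeds; "joint_efforts": joint torques, N m; "position": TCP position; "tcp_rot": TCP orientation; "wrist_force": force on the tool from outside, world axes, zero at the start; "ft_torque": the same for the moment, N m; "grip_width": finger opening in mm; "gripper_force": force on a finger pad.
Only numpy, scipy, OpenCV 4.12 (cv2) and the standard library are available. Lean on these libraries where they do the work, as an engineer would, in place of code of your own. Each camera call takes 0.05 s, during which the arm holds its last target. There are 200 camera calls.

## Working session

There is one attempt and no reset: what is moved stays moved. The work goes in short steps, Python scripts to look and compute and a tool call to move; the robot and the scene stay as the last step left them, time stands still between calls to the robot, and variables do not carry over. Pictures are saved under pics/ and viewed, at most 10 in all, crops included, and the job is handed in when it is done.

Besides the shell and the picture viewer there is one more tool, called after "Call:" as name([rows], argument=value, ...), one row to a line, values as JSON. arm_command: Moves the arm, as the interface text tells. Its arguments: {"type":"object","properties":{"steps":{"type":"array","items":{"type":"array","items":{"type":"number"}}},"force":{"type":"number"}},"required":["steps"]}

```bash
mkdir -p pics; ls
python3 - <<'E'
from bench import status, get_image, robot
import cv2
print(status.sense()); print(robot.finger_overhang)
for n in ("scene","top"):
    d=get_image(n); print(n,d["mtx"],d["k1"],d["xyz"],d["orientation"])
    cv2.imwrite(f"pics/{n}0.png",cv2.resize(d["img"],(800,600),interpolation=cv2.INTER_CUBIC))
E
```

```text
pics
{'time': 0.0, 'qpos': array([ 1.09071223e+00,  1.81512385e-01,  1.60799453e+00, -3.64196445e-05,
        1.35379691e+00, -2.06315638e-01]), 'dq': array([0.00019208, 0.00033562, 0.00105495, 0.0004486 , 0.00020424,
       0.00060589]), 'joint_efforts': array([-1.50968008e-03, -4.33867586e+01, -3.41841102e+01,  7.00297882e-02,
        3.85670015e-02, -1.36269146e-04]), 'position': array([155.22376262, 553.13234595, 256.83273616]), 'tcp_rot': array([-3.13991049e+00, -3.15744229e-04,  2.86783180e+00]), 'wrist_force': array([-0.55864129, -1.02296147, -0.54855476]), 'ft_torque': array([-0.01215247, -0.00486432, -0.01879829]), 'gripper_force': 0.0, 'grip_width': 88.11827623492485}
19.0
scene [[385.83243724   0.         251.17530373]
 [  0.         385.83243724 188.65645955]
 [  0.           0.           1.        ]] -0.011007337044492674 [1158.87568747  139.87710401 1011.96195266] [-2.53741448  0.01621386  1.69419169]
top [[459.37640337   0.         264.149867  ]
 [  0.         459.37640337 186.8852653 ]
 [  0.           0.           1.        ]] 0.0543942911684816 [ 307.17172877   56.93188322 1406.11962403] [-2.97689649 -0.01213065 -1.58155214]
```

View pics/top0.png

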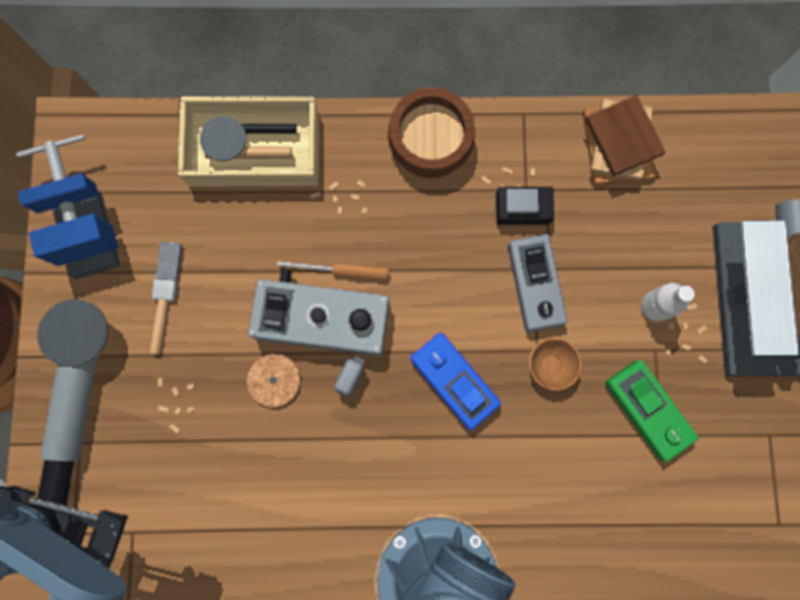

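View pics/scene0.png

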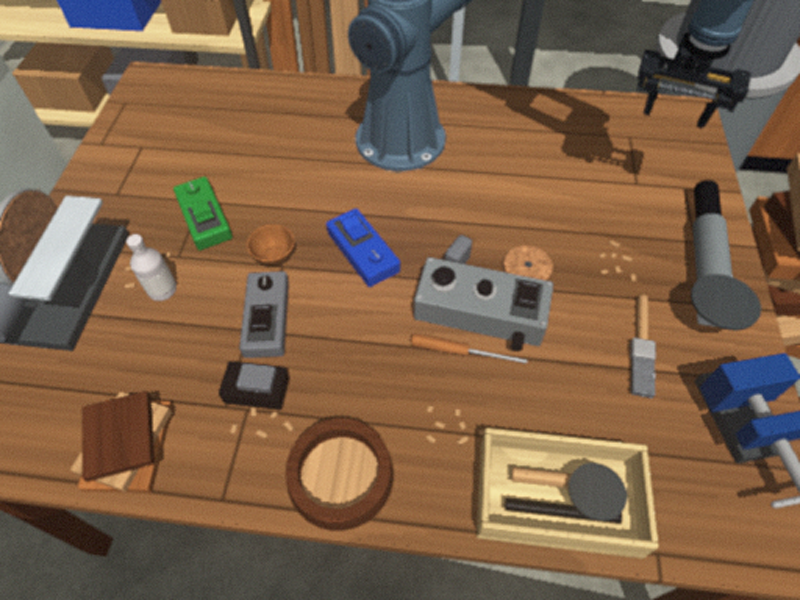

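The top view (800×600) shows these candidates:
- **Grey controller:** (538,283), with its rocker at (536,262) and dial at (545,309).
- **Look-alikes of the controller:** blue at (456,383) and green at (652,412).
- **Black and grey battery:** (525,205).
- **Station:** (320,317), with its rocker at (275,310), start at (318,316) and stop (the wider one) at (360,320).

I choose the grey controller and the station, and will check both in one crop.

```bash
cat > h.py <<'E'
import numpy as np, cv2
from scipy.spatial.transform import Rotation as R
from bench import status, get_image, robot
def pose(d):
    if "T_tool_cam" in d:
        s=d["s"]; T=np.eye(4); T[:3,:3]=R.from_euler("xyz",s["tcp_rot"]).as_matrix(); T[:3,3]=s["position"]
        T=T@np.array(d["T_tool_cam"]); return T[:3,:3],T[:3,3]
    return R.from_euler("xyz",d["orientation"]).as_matrix(),np.array(d["xyz"])
def to_plane(d,uv,z):
    """raw pixel -> world point at height z"""
    Rm,t=pose(d); k=np.array([d["k1"],0,0,0,0.])
    p=cv2.undistortPoints(np.array([[uv]],float),np.array(d["mtx"]),k)[0,0]
    r=Rm@np.array([*p,1]); return t+r*(z-t[2])/r[2]
def project(d,X):
    Rm,t=pose(d); k=np.array([d["k1"],0,0,0,0.])
    return cv2.projectPoints((np.atleast_2d(X)-t)@Rm,np.zeros(3),np.zeros(3),np.array(d["mtx"]),k)[0][:,0]
def wrist():
    s=status.sense(); d=get_image("wrist"); d["s"]=s; return d
E
python3 - <<'E'
from h import *
d=get_image("top")
cv2.imwrite("pics/crop1.png",cv2.resize(d["img"][140:240,150:380],None,fx=3.4,fy=3.4,interpolation=cv2.INTER_CUBIC))
f=.64
for n,uv,z in [("crock",(536,262),45),("cdial",(545,309),52),("srock",(275,310),75),("start",(318,316),88),("stop",(360,320),100)]:
    print(n,to_plane(d,(uv[0]*f,uv[1]*f),z).round(1))
E
```

```text
crock [ 590.  -201.4   45. ]
cdial [ 497.  -213.6   52. ]
srock [496.5 295.5  75. ]
start [482.7 214.   88. ]
stop [473.  135.8 100. ]
```

View pics/crop1.png

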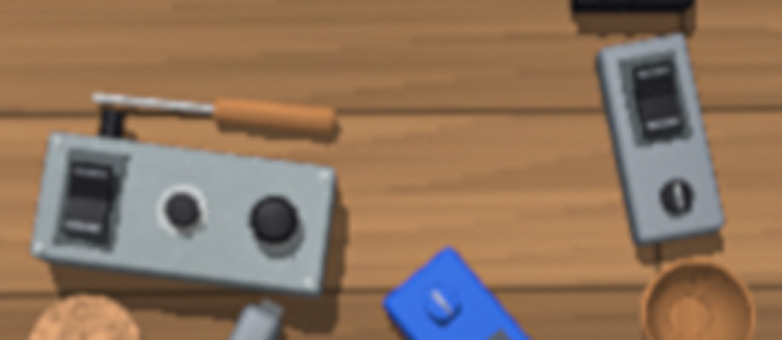

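The grey controller and the station are both confirmed. In the crop, the controller's top corners are (602,55), (684,37), (720,225) and (638,243), its dial is at (677,197) and its rocker at (656,98). On the station, the rocker is at (90,199), start at (182,209) and stop at (273,219).

```bash
cat >> h.py <<'E'
from scipy.optimize import least_squares
def fit(d,loc,uv,x0):
    """planar pose (x,y,yaw) of a model (local xyz) from raw pixels"""
    loc=np.array(loc,float); uv=np.array(uv,float)
    f=lambda p:(project(d,loc@R.from_euler("z",p[2]).as_matrix().T+[p[0],p[1],0])-uv).ravel()
    r=least_squares(f,x0,x_scale=[10,10,.1],loss="soft_l1"); return r.x,f(r.x).reshape(-1,2)
CT=[(90,40,40),(90,-40,40),(-90,-40,40),(-90,40,40),(-55,0,52)]
ST=[(55,125,70),(55,-125,70),(-55,-125,70),(-55,125,70),(0,0,88),(0,-80,100)]
def at(p,x,y,z=0): return R.from_euler("z",p[2]).apply([x,y,z])+[p[0],p[1],0]
def shift(target,yaw,s=None):
    """tool-frame shift (m) and tool-z turn (deg) to world TCP target, tool down, given tool yaw"""
    s=s or status.sense(); Rt=R.from_euler("xyz",s["tcp_rot"])
    return (Rt.inv().apply(np.array(target)-s["position"])/1e3).round(4),np.degrees((Rt.inv()*R.from_euler("xyz",[np.pi,0,yaw])).as_rotvec()).round(2)
E
python3 - <<'E'
from h import *
d=get_image("top"); c=lambda L:np.array(L)/3.4+[150,140]-.35
pc,e=fit(d,CT,c([(602,55),(684,37),(720,225),(638,243),(677,197)]),[560,-200,.13]); print(pc,e.round(1).tolist())
ps,e=fit(d,ST,c([(50,135),(332,170),(320,293),(35,255),(182,209),(273,219)]),[480,214,-.15]); print(ps,e.round(1).tolist())
T=at(pc,35+26,0); print(T, at(ps,26,80),at(ps,0,0)); T[2]=200
print(shift(T,np.pi+pc[2]))
print(np.array(get_image("wrist")["T_tool_cam"]).round(2))
E
```

```text
[ 5.51753331e+02 -2.04221751e+02  1.60112665e-01] [[-1.2, -1.8], [0.4, -0.9], [1.9, 1.6], [-0.3, 0.7], [-0.2, 0.0]]
[ 4.85444453e+02  2.15406928e+02 -1.33550469e-01] [[-0.1, -0.8], [1.3, -0.7], [-0.0, 0.2], [-1.7, 0.9], [-0.1, 0.2], [0.4, 0.1]]
[ 611.97309979 -194.49655567    0.        ] [521.86523959 291.23255863   0.        ] [485.44445343 215.4069275    0.        ]
(array([-0.6419, -0.5964,  0.0577]), array([ -0.06,  -0.03, -24.86]))
[[   0.     -0.95   -0.3    77.01]
 [   1.      0.     -0.      0.57]
 [   0.     -0.3     0.95 -126.77]
 [   0.      0.      0.      1.  ]]
```

Call:
arm_command([
  [-0.042,-0.039,0,0,0,-3,255],
  [-0.085,-0.079,0,0,0,-6,255],
  [-0.127,-0.118,0,0,0,-9,255],
  [-0.17,-0.158,0,0,0,-12,255],
  [-0.212,-0.197,0,0,0,-15,255],
  [-0.255,-0.237,0,0,0,-18,255],
  [-0.297,-0.276,0,0,0,-21,255],
  [-0.34,-0.316,0,0,0,-24.9,255],
], force=30)

```text
time: 1.25
position: [398.1, 155.8, 258.0]
tcp_rot: [3.142, 0.001, -2.979]
wrist_force: [0.7, 0.6, 0.0]
grip_width: 10.7
gripper_force: 0.0
```

Run:
```python
from h import *
print(shift([612,-194.5,200],np.pi+.16)); s=status.sense(); print(s["position"],s["grip_width"],s["time"])
```

```text
(array([-0.1542, -0.3803,  0.0582]), array([0.  , 0.06, 0.17]))
[398.05612214 155.76002424 258.0393203 ] 10.700159641096164 1.25
```

Call:
arm_command([
  [-0.021,-0.052,0.008,0,0,0,255],
  [-0.042,-0.104,0.016,0,0,0,255],
  [-0.063,-0.156,0.024,0,0,0,255],
  [-0.084,-0.208,0.032,0,0,0,255],
  [-0.106,-0.26,0.04,0,0,0,255],
  [-0.13,-0.32,0.05,0,0,0,255],
  [-0.154,-0.38,0.058,0,0,0,255],
  [-0.154,-0.38,0.058,0,0,0,255],
])

```text
time: 2.25
position: [610.6, -196.5, 197.8]
tcp_rot: [3.141, -0.002, -2.985]
wrist_force: [-0.4, 0.3, -0.2]
grip_width: 0.2
gripper_force: 0.0
```

Run:
```python
from h import *
d=wrist(); s=d["s"]; print(s["position"],s["tcp_rot"],s["grip_width"],s["time"],s["wrist_force"])
im=d["img"].copy()
p=[551.75,-204.2,.16]
print(project(d,[at(p,*l) for l in CT]).round(),project(d,at(p,61,0,62)))
cv2.imwrite("pics/w1.png",cv2.resize(im,(800,600),interpolation=cv2.INTER_CUBIC))
```

```text
[ 610.63138888 -196.54419362  197.75132424] [ 3.14100031e+00 -1.57901198e-03 -2.98459358e+00] 0.16002495789986468 2.25 [-0.43011143  0.3443936  -0.19000555]
[[304. 208.]
 [218. 208.]
 [210.  -8.]
 [312.  -8.]
 [261.  37.]] [[261.18487791 185.13710362]]
```

View pics/w1.png

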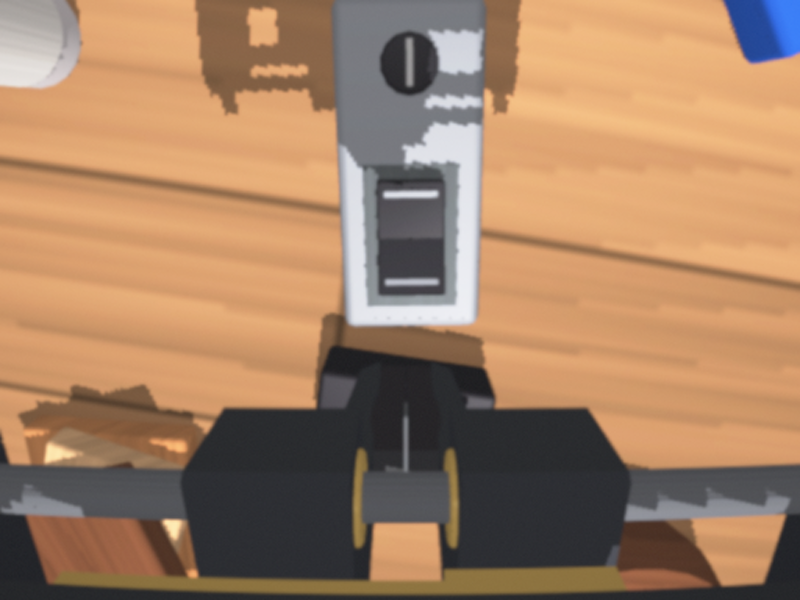

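The rocker fold is at (411,240), its raised far end at (411,295) and the dial at (409,62). The controller's far corners are (348,325) and (478,323). All of this is within a few pixels of the prediction, so I refit.

Run:
```python
from h import *
d=wrist()
L=[(90,40,40),(90,-40,40),(-55,0,52),(35,0,53),(35+31,0,65)]
uv=np.array([(478,323),(347,324),(409,62),(411,240),(411,295)])*.64-.2
p,e=fit(d,L,uv,[551,-204,.16]); print(p,(e/.64).round(1).tolist())
T=at(p,61,0); print(T); T[2]=62+19+12; print(shift(T,np.pi+p[2]))
```

```text
[ 5.50778208e+02 -2.01830925e+02  1.72162013e-01] [[0.9, 1.0], [-2.8, 1.7], [-0.0, -4.5], [-0.1, -2.6], [0.7, 4.1]]
[ 610.87642647 -191.38084446    0.        ]
(array([-0.0015,  0.0018,  0.1057]), array([ 0.07, -0.08, -0.73]))
```

Call:
arm_command([
  [-0.001,0.002,0.03,0,0,-0.7,255],
  [-0.001,0.002,0.065,0,0,-0.7,255],
  [-0.001,0.002,0.09,0,0,-0.7,255],
  [-0.001,0.002,0.106,0,0,-0.7,255],
  [-0.001,0.002,0.106,0,0,-0.7,255],
  [-0.001,0.002,0.106,0,0,-0.7,255],
])

```text
time: 3.1
position: [611.6, -190.9, 95.2]
tcp_rot: [-3.14, 0.002, -2.968]
wrist_force: [0.6, -0.8, 0.0]
grip_width: 0.4
gripper_force: 0.0
```

Call:
arm_command([
  [0,0,0.006,0,0,0,255],
  [0,0,0.012,0,0,0,255],
  [0,0,0.016,0,0,0,255],
  [0,0,0.019,0,0,0,255],
  [0,0,0.019,0,0,0,255],
  [0,0,0.019,0,0,0,255],
])

```text
time: 3.85
position: [611.0, -191.0, 74.8]
tcp_rot: [-3.141, 0.0, -2.969]
wrist_force: [2.6, -0.7, 2.6]
grip_width: 0.5
gripper_force: 1.5
```

Call:
arm_command([
  [0,0,0.001,0,0,0,255],
  [0,0,0.002,0,0,0,255],
  [0,0,0.002,0,0,0,255],
])

```text
time: 4.22
position: [611.1, -191.0, 73.3]
tcp_rot: [-3.141, 0.0, -2.969]
wrist_force: [1.9, 0.4, 7.1]
grip_width: 0.5
gripper_force: 3.5
```

Call:
arm_command([
  [0,0,0.001,0,0,0,255],
  [0,0,0.001,0,0,0,255],
])

```text
time: 4.47
position: [611.1, -191.0, 73.2]
tcp_rot: [-3.141, 0.0, -2.968]
wrist_force: [-1.5, 2.5, 12.1]
grip_width: 0.6
gripper_force: 6.4
```

It has reached a hard stop at the expected height. I'll lift off and check.

Call:
arm_command([
  [0,0,-0.01,0,0,0,255],
  [0,0,-0.04,0,0,0,255],
  [0,0,-0.085,0,0,0,255],
  [0,0,-0.125,0,0,0,255],
  [0,0,-0.125,0,0,0,255],
])

```text
time: 5.1
position: [612.1, -191.7, 200.3]
tcp_rot: [-3.138, 0.004, -2.969]
wrist_force: [0.4, 0.3, -0.4]
grip_width: 0.5
gripper_force: 0.0
```

Run:
```python
from h import *
d=wrist(); s=d["s"]; print(s["position"],s["tcp_rot"],s["time"])
cv2.imwrite("pics/w2.png",cv2.resize(d["img"][0:230,180:340],None,fx=2.6,fy=2.6,interpolation=cv2.INTER_CUBIC))
ps=[485.4,215.4,-.1336]
T=at(ps,26,80);T[2]=200; print(shift(T,np.pi+ps[2]))
```

```text
[ 612.12302426 -191.68663934  200.32673172] [-3.1381076   0.00396179 -2.96852796] 5.1
(array([ 0.0048,  0.4904, -0.0028]), array([-0.05,  0.06, 17.57]))
```

View pics/w2.png

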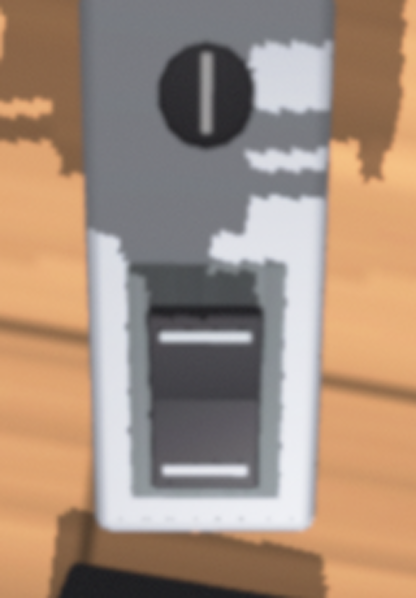

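The rocker has gone over: the near half at (205,355) is now raised with its end face showing, and the far half at (205,440) is level. The controller has not moved, so I go on to the station.

Call:
arm_command([
  [0.001,0.061,0,0,0,2,255],
  [0.001,0.122,0,0,0,4,255],
  [0.002,0.183,0,0,0,7,255],
  [0.002,0.245,-0.001,0,0,10,255],
  [0.003,0.306,-0.001,0,0,12,255],
  [0.004,0.367,-0.002,0,0,14,255],
  [0.005,0.428,-0.002,0,0,16,255],
  [0.005,0.49,-0.003,0,0,17.6,255],
])

```text
time: 6.15
position: [519.4, 292.1, 197.2]
tcp_rot: [-3.139, -0.004, 3.006]
wrist_force: [1.5, -0.2, 0.4]
grip_width: 0.1
gripper_force: 0.0
```

Call:
arm_command([
  [0,0,0,0,0,0,255],
  [0,0,0,0,0,0,255],
])

```text
time: 6.4
position: [520.5, 290.3, 197.8]
tcp_rot: [-3.139, -0.003, 3.009]
wrist_force: [-0.2, -0.6, -0.0]
grip_width: 0.7
gripper_force: 0.0
```

Run:
```python
from h import *
d=wrist(); s=d["s"]; print(s["position"],s["tcp_rot"],s["time"])
ps=[485.4,215.4,-.1336]
print((project(d,[at(ps,*l) for l in ST+[(0,80,83),(31,80,95)]])/.64).round())
cv2.imwrite("pics/w3.png",cv2.resize(d["img"],(800,600),interpolation=cv2.INTER_CUBIC))
```

```text
[520.46967266 290.33553548 197.75823735] [-3.13941951e+00 -3.06297090e-03  3.00851025e+00] 6.4
[[490. 345.]
 [ 39. 342.]
 [ -3. 138.]
 [502. 131.]
 [239. 252.]
 [ 62. 258.]
 [407. 249.]
 [407. 319.]]
```

View pics/w3.png

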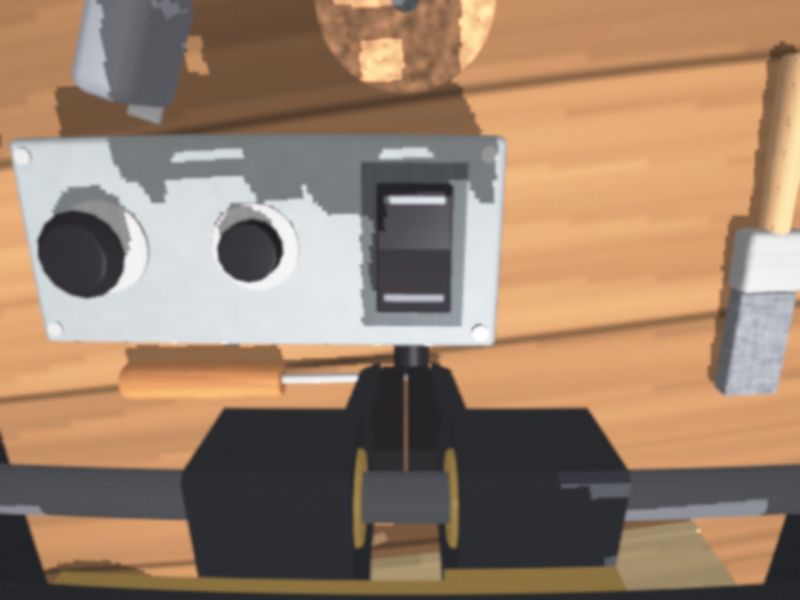

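The station's top corners are about (494,345), (49,341), (13,138) and (505,138). The start top is at (249,250), the rocker fold at (415,249) and the rocker's far end at (415,311). I refit with these.

Run:
```python
from h import *
d=wrist(); 
L=[ST[0],ST[1],ST[2],ST[3],ST[4],(0,80,83),(31,80,95)]
uv=np.array([(494,346),(49,342),(12,138),(506,137),(249,250),(415,249),(415,311)])*.64-.2
p,e=fit(d,L,uv,[485,215,-.13]); print(p,(e/.64).round(1).tolist())
T=at(p,26,80); print(T); T[2]=92+19+10; print(shift(T,np.pi+p[2]))
print(at(p,0,0),(R.from_euler("xyz",[np.pi,0,np.pi+p[2]]).inv().apply(at(p,0,0)-at(p,26,80))))
```

```text
[ 4.86419665e+02  2.18747609e+02 -1.36364315e-01] [[3.7, -0.7], [-2.8, 0.2], [-6.8, -0.7], [4.1, -5.2], [-1.7, 1.8], [0.5, 0.8], [0.4, 7.9]]
[523.05366787 294.47045743   0.        ]
(array([-0.0011,  0.0054,  0.0775]), array([-0.08, -0.11,  0.04]))
[486.41966453 218.74760884   0.        ] [ 2.60000000e+01 -8.00000000e+01 -9.79717439e-15]
```

Call:
arm_command([
  [0.001,0.004,0.03,0,0,0,255],
  [0.001,0.004,0.06,0,0,0,255],
  [0.001,0.004,0.078,0,0,0,255],
  [0.001,0.004,0.078,0,0,0,255],
  [0.001,0.004,0.078,0,0,0,255],
])

```text
time: 7.12
position: [522.0, 294.8, 122.8]
tcp_rot: [3.141, 0.001, 3.007]
wrist_force: [0.4, 0.8, -0.1]
grip_width: 0.4
gripper_force: 0.0
```

Call:
arm_command([
  [0,0,0.006,0,0,0,255],
  [0,0,0.011,0,0,0,255],
  [0,0,0.015,0,0,0,255],
  [0,0,0.017,0,0,0,255],
  [0,0,0.017,0,0,0,255],
  [0,0,0.017,0,0,0,255],
])

```text
time: 7.88
position: [521.2, 295.2, 104.9]
tcp_rot: [3.141, 0.0, 3.008]
wrist_force: [2.0, -0.7, 3.9]
grip_width: 0.4
gripper_force: 1.5
```

Call:
arm_command([
  [0,0,0.001,0,0,0,255],
  [0,0,0.002,0,0,0,255],
  [0,0,0.003,0,0,0,255],
  [0,0,0.003,0,0,0,255],
])

```text
time: 8.38
position: [521.4, 295.1, 103.2]
tcp_rot: [3.142, 0.0, 3.008]
wrist_force: [-2.0, -1.1, 13.7]
grip_width: 0.2
gripper_force: 6.8
```

Call:
arm_command([
  [0,0,-0.01,0,0,0,255],
  [0,0,-0.05,0,0,0,255],
  [0,0,-0.095,0,0,0,255],
  [0,0,-0.095,0,0,0,255],
  [0,0,-0.095,0,0,0,255],
])

```text
time: 9.0
position: [520.1, 294.9, 195.6]
tcp_rot: [-3.141, -0.002, 3.008]
wrist_force: [-0.6, -0.3, -1.0]
grip_width: 0.3
gripper_force: 0.0
```

Run:
```python
from h import *
d=wrist(); s=d["s"]; print(s["position"],s["tcp_rot"],s["time"])
cv2.imwrite("pics/w4.png",cv2.resize(d["img"][70:240,0:340],None,fx=2.3,fy=2.3,interpolation=cv2.INTER_CUBIC))
print(shift([486.4,218.0,130],np.pi-.1364))
```

```text
[520.09459905 294.8776708  195.6090324 ] [-3.14070075e+00 -2.17061205e-03  3.00759689e+00] 9.0
(array([ 0.0226, -0.0804,  0.0651]), array([-0.08, -0.19,  0.13]))
```

View pics/w4.png

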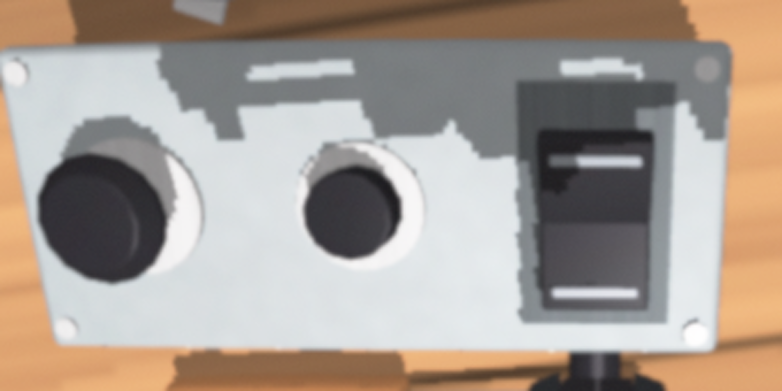

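The mains rocker is over: the far half at (595,260) is level and the near half at (595,180) is raised. The start top is at (350,212) in the crop. Next I go above it.

Call:
arm_command([
  [0.012,-0.04,0,0,0,0,255],
  [0.023,-0.08,0,0,0,0,255],
  [0.023,-0.08,0.03,0,0,0,255],
  [0.023,-0.08,0.065,0,0,0,255],
  [0.023,-0.08,0.075,0,0,0,255],
  [0.023,-0.08,0.075,0,0,0,255],
])

```text
time: 9.8
position: [486.7, 218.7, 120.5]
tcp_rot: [-3.141, -0.003, 3.007]
wrist_force: [-0.2, 0.5, 0.1]
grip_width: 0.3
gripper_force: 0.0
```

Run:
```python
from h import *
d=wrist(); s=d["s"]; print(s["position"],s["time"])
cv2.imwrite("pics/w5.png",cv2.resize(d["img"],(800,600),interpolation=cv2.INTER_CUBIC))
print((project(d,[[486.4,218.7,88],[486.4,215.5,88]])/.64).round())
```

```text
[486.68556954 218.73858797 120.52393769] 9.8
[[404. 370.]
 [394. 372.]]
```

View pics/w5.png

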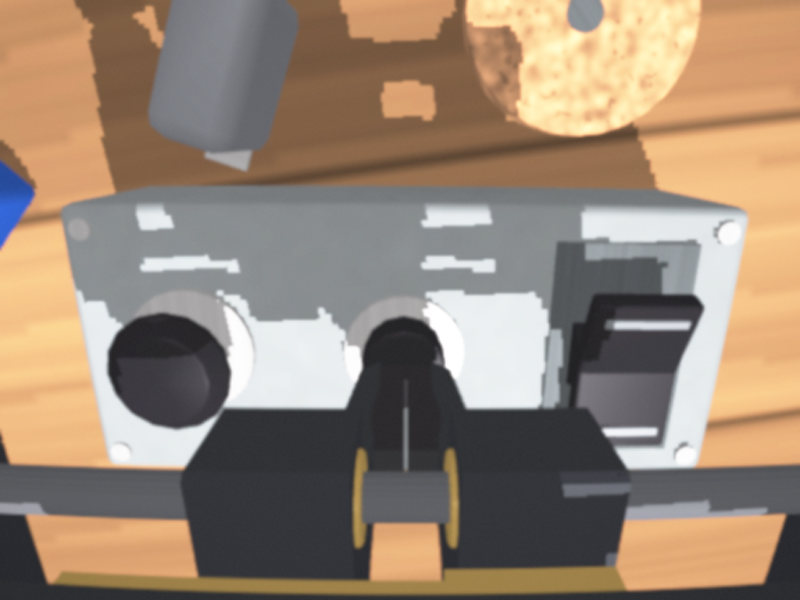

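The start button, at about (402,355), is centred under the fingertips. I press, and then release.

Call:
arm_command([
  [0,0,0.007,0,0,0,255],
  [0,0,0.012,0,0,0,255],
  [0,0,0.016,0,0,0,255],
  [0,0,0.019,0,0,0,255],
  [0,0,0.02,0,0,0,255],
  [0,0,0.02,0,0,0,255],
])

```text
time: 10.6
position: [487.8, 218.9, 102.0]
tcp_rot: [3.141, 0.0, 3.007]
wrist_force: [-0.8, 0.2, 3.6]
grip_width: 0.4
gripper_force: 1.7
```

Call:
arm_command([
  [0,0,0.001,0,0,0,255],
  [0,0,0.002,0,0,0,255],
  [0,0,0.002,0,0,0,255],
])

```text
time: 10.98
position: [487.9, 219.0, 101.2]
tcp_rot: [3.142, 0.0, 3.008]
wrist_force: [-6.3, -0.3, 15.6]
grip_width: 0.7
gripper_force: 7.4
```

It is at the stop with 15 N, fully in. Lifting off now.

Call:
arm_command([
  [0,0,-0.01,0,0,0,255],
  [0,0,-0.05,0,0,0,255],
  [0,0,-0.1,0,0,0,255],
  [0,0,-0.12,0,0,0,255],
  [0,0,-0.12,0,0,0,255],
  [0,0,-0.12,0,0,0,255],
])

```text
time: 11.72
position: [486.9, 218.6, 218.3]
tcp_rot: [-3.141, -0.002, 3.007]
wrist_force: [0.4, 0.7, -1.2]
grip_width: 0.7
gripper_force: 0.0
```

Run:
```python
from h import *
s=status.sense(); print(s["position"],s["wrist_force"])
d=get_image("scene"); cv2.imwrite("pics/s2.png",cv2.resize(d["img"][140:270,100:400],None,fx=2.6,fy=2.6,interpolation=cv2.INTER_CUBIC))
```

```text
[486.85644537 218.61553087 218.29652784] [ 0.39327692  0.66085872 -1.19547075]
```

View pics/s2.png

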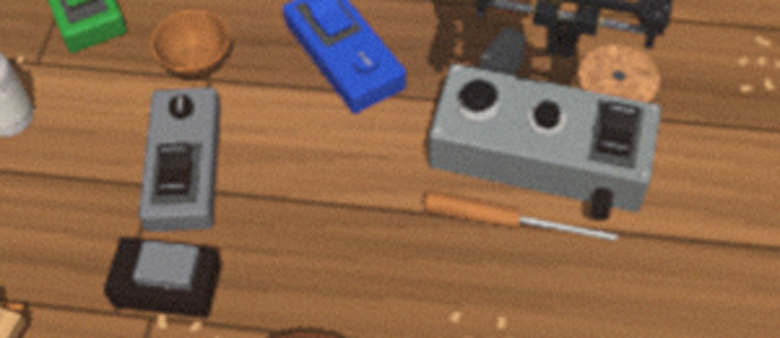

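Both rockers, at (175,170) and (617,130), are over; the start button at (547,115) is back out, and nothing else has moved.

```bash
python3 -c "
from bench import robot
print(robot.close_job())"
```

```text
the job is handed in; nothing more can be done
None
```

The job is handed in: I pressed the extractor rocker over, then the mains rocker, then pressed the start button fully in and let it come back out; the stop button and everything else stayed untouched, and it took about 12 s of the 48 s allowed.

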